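Set the strip trimmer's fence against its pointer stop

TASK

Set the strip trimmer up for the next straps: press down the pad in the middle of the fence's slide to free its brake and, keeping it pressed, push the slide along its rail until it butts against the stop that has the pointer; then let the pad spring up so that the brake holds the fence there. Touch and push only: do not drag the slide against its brake, and leave the weight, jar, maul and awl where they are.

Things in the scene. Friction and masses are not known exactly. Their poses are not given: they have to be found in the camera images.
- trimmer: Bench strip trimmer for leather, fixed: a grey board 350 mm (x) by 500 mm (y), its top 20 mm above the table, with an aluminium gauge rail along its own y, 125 mm to the -x side of the origin, and a cutter on a steel guide bar along x at its +y end (parts up to 85 mm above the table). Origin on the table under the board's middle; z up. The board lies turned by up to 0.3 rad, so take directions from its axes.
- fence (a joint): Place of the fence's slide along the rail, in m: 0 mid-run, growing towards the trimmer's +y; about -0.03 to 0.03 at the start. It does not tell where the stops are. The slide is an aluminium carriage 90 mm by 90 mm, its top 60 mm above the table, straddling the rail, with a low fence bar reaching 225 mm to +x over the board. With the brake free it runs with about 1.5 N of friction; with the brake on it holds against some 30 N: do not drag it.
- fence_mid (a point): Middle of the slide's carriage in plan, on the rail's centre line, 48 mm above the table. The carriage's flat end walls are 45 mm from it to the trimmer's +y and -y.
- brake_pad (a joint): How far the press pad is pushed down, in m: 0 up (brake on), 0.0075 fully down. It is sprung: the first 4 mm ease the brake off (4 mm takes about 6.5 N), below that the brake is free; fully down takes about 8.5 N, then it is hard against its end. It springs up by itself when let go.
- pad_top (a point): Middle of the press pad's flat top: a black ribbed plate 56 mm (x) by 58 mm (y), in a well 60 mm by 62 mm in the middle of the carriage. Up, it stands 1 mm above the carriage's rim (61 mm above the table); pressed, it sinks up to 6.5 mm below the rim, so that a fingertip in the well pushes the carriage by the pad's friction or by the well's walls.
- pointer_stop_mid (a point): Middle of the stop to go to, on the rail's centre line, 48 mm above the table, fixed: a dark steel block 60 mm (x) by 22 mm (y) astride the rail, top at 56 mm, with a thumbscrew 18 mm across up to 71 mm, and a flat pointer 16 mm wide that reaches 40 mm to +x from the block, over the white scale. It may be on either side of the slide. When the slide butts against it, fence_mid and this point are 56 mm apart.
- plain_stop_mid (a point): Middle of the other stop, on the other side of the slide, fixed: the same block and thumbscrew without a pointer. Not wanted now.
- weight: Bystander: loose steel weight standing on the board, 56 mm across, 60 mm high with a small knob on top. Origin at the middle of its underside.
- jar: Bystander: loose jar with a white cap on the table, 60 mm across, 75 mm high. Origin at the middle of its underside.
- maul: Bystander: loose leatherworker's maul standing on its head on the table, 54 mm across at the foot, 170 mm high: a round white head with a wooden handle upward. Origin at the middle of its underside.
- awl: Bystander: loose awl with a wooden handle, lying on the table, 150 mm long along its x, the point at +x. Origin under its middle.

How it is judged (in metres and radians):
On the way, in this order (a step that is already met when the one before it is completed fails the run):
1. the pad is pressed and the brake is free (value of joint brake_pad above 0.003 m), for 0.1 s.
2. the slide butts against the pointer stop, the pad still pressed (distance between fence_mid and pointer_stop_mid below 0.0585 m and value of joint brake_pad above 0.003 m), for 0.1 s.
At the end, for the whole second after the job is handed in: The slide rests against the stop with the pointer (gap under 2.5 mm), the pad has sprung up (within 1 mm of its upper place) so that the brake holds, nothing moves, and the bystanders stand within 15 mm of where they were (distance between fence_mid and pointer_stop_mid below 0.0585 m and value of joint brake_pad below 0.001 m and velocity of joint fence between -0.005 and 0.005 m/s and distance of each of weight, jar, maul, awl from where it was at the start of the episode below 0.015 m); the robot touches nothing.
It fails at once if the slide was dragged against its brake (moving at over 10 mm/s with the pad up, more than 4 mm from its start and short of the stop) (value of joint brake_pad below 0.0015 m and distance of fence_mid from where it was at the start of the episode above 0.004 m and distance between fence_mid and pointer_stop_mid above 0.0625 m and (velocity of joint fence above 0.01 m/s or velocity of joint fence below -0.01 m/s)).
It fails at once if a bystander was moved or lifted by more than 15 mm (distance of any of weight, jar, maul, awl from where it was at the start of the episode above 0.015 m).
It also fails if it takes over 38 s, if anything falls off the work surface, if the arm or the gripper's body presses on something with over 40 N, if the wrist force passes 120 N, or if a joint passes its speed limit or range.

ROBOT

A 6-joint arm with a two-finger parallel gripper is mounted at the origin on the work surface. World frame = base frame: x ahead of the robot, y to its left, z up, the work surface at z = 0. Lengths are in m, angles in degrees, forces in N, time in s.
With the tool pointing down it reaches from about 0.35 to 0.975 m from the base axis. Payload 7.1 kg.
Tool frame: the origin (TCP) lies at the very end of the fingers, on their centre line; the grasp point (between the pads) lies 19 mm behind it; z points along the fingers, y is the line along which they close (so a half turn about z gives the same grasp; the last joint's range is limited). The gripper opens to 88 mm and grips with 3 to 60 N. Pads are 20 mm wide; open, the fingers measure 115 mm over their backs; the gripper's body (75 mm by 178 mm) begins 61 mm behind the grasp point.
Start: joints at [63.255, 24.242, 93.386, -0, 62.372, -1.089], TCP at [0.271, 0.563, 0.223] pointing down, gripper open.
Joint ranges: [-172.04, 172.04], [-51.8, 120.97], [4.93, 147.93], [-75.15, 255.16], [6.16, 154.13], [-145.62, 145.62]. Speed limits (degrees/s): [136.94, 136.94, 172.46, 180, 180, 180].

INTERFACE

Orientations are given as a 3x3 rotation matrix whose columns are the frame's x, y, z axes.
In Python, from bench import robot gives the robot as it stands.
- The arm moves only by the shell command python3 -m creep 'ROWS'. ROWS is JSON, a list of rows, each a list of 7 numbers: the closure, from 0 (fully open) to 1 (shut), then the shift along the tool's x, y, z in units of 1 m (1.0 is 1 m), then the turn, a rotation vector about the tool's x, y, z in units of 90 degrees (1.0 is 90 degrees). A call has 1 to 5 rows; each row is the pose to reach, as a shift and turn from the pose commanded when the call began, along the tool's axes at that moment; what a row does not reach only later rows make up. A row lasts 1/10 s, in which the tool goes at most 50 mm and 8.59 degrees, less where a joint would pass 70% of its speed; a pose out of reach is approached as far as the arm can. A call with a number of a shift or a turn outside -1 to 1 is refused whole. A call with a gripper value outside its range is refused whole. The fingers move at their own pace and stop on an object; the grip force is fixed at half the most. Time passes only in rows, so rows that repeat a pose let the fingers close. It gives the time, the measured TCP pose, the force, the opening and the grip force at its end, in the units of the state.
- robot.sense(): the state, without advancing time (a new reading comes with each control period).
- robot.grab_frame(name): name is "scene" or "top"; returns the picture (480x640x3 uint8, blue, green, red); there is no depth.
- robot.camera_model(name): a dict with "K" (3x3 intrinsics, pixels), "distortion" ([k1, k2, p1, p2, k3] as OpenCV has them; the pictures are not rectified), "origin" and "attitude" of the camera in the world. Camera axes: x right, y up, looking along -z (the intrinsics and any distortion apply to the point x, -y, -z); pixel columns grow to the right and rows downward; lengths in m; the calibration is good to about 2 mm. A picture is of the moment at which its call begins. camera_model takes no time and is no camera call.
- robot.finish_job(): hands the job in; it is judged then, once.
Trained networks look in the newest picture that a camera, given by its name, has taken for a name from the list of things; names that differ only in an ending like _2 or _b are one class to them, and where a whole thing is asked for, a point or a joint stands for the part that bears it (a point fixed in the world has none). Each returns a list of dicts, best first, with "p" (0 to 1); they miss things now and then, are a little off and sometimes report something else, mostly with a low value. They report only what shows in the picture. A call takes as long as a camera call.
- robot.recognise(camera, thing): "centre" ([x, y, z] in m, in the coordinates of the camera as it stood for that picture, good to about 4 mm: the middle of the surface that is visible of it).
- robot.cut_out(camera, thing): "mask" (480x640 bool, what is visible of it).
- robot.mark_of(camera, thing): "centre" ([x, y, z] in m, in the coordinates of the camera as it stood for that picture, good to about 4 mm: a listed point, or the origin of a listed thing).
The state is a dict: "t": time; "q": joint angles; "joint_vel": joint speeds; "joint_torque": joint torques, N m; "eef_pos": TCP position; "eef_rot": TCP orientation; "contact_force": force on the tool from outside, world axes, zero at the start; "wrist_torque": the same for the moment, N m; "gripper_width": finger opening in m; "finger_force": force on a finger pad.
Only numpy, scipy, OpenCV 4.12 (cv2) and the standard library are available. Lean on these libraries where they do the work, as an engineer would, in place of code of your own. Each camera call takes 0.05 s, during which the arm holds its last target. There are 200 camera calls.

## Working session

There is one attempt and no reset: what is moved stays moved. The work goes in short steps, Python scripts to look and compute and a shell command to move; the robot and the scene stay as the last step left them, time stands still between calls to the robot, and variables do not carry over. Pictures are saved under pics/ and viewed, at most 10 in all, crops included, and the job is handed in when it is done.

```bash
mkdir -p pics; cat > h.py <<'E'
import numpy as np, cv2
from bench import robot
def w(cam,c):
    m=robot.camera_model(cam); return np.array(m["origin"])+np.array(m["attitude"])@np.array(c)
def shot(cam,n):
    im=robot.grab_frame(cam); cv2.imwrite(f"pics/{n}.png",im); return im
E
python3 - <<'E'
from h import *
np.set_printoptions(precision=4,suppress=True)
for c in("top","scene"):
    shot(c,c+"1"); print(c,robot.camera_model(c)["origin"])
    for t in("trimmer","fence_mid","pad_top","pointer_stop_mid","plain_stop_mid","weight","jar","maul","awl"):
        print(t,[(w(c,d["centre"]),round(d["p"],2)) for d in robot.mark_of(c,t)[:2]])
s=robot.sense();print(s["t"],s["eef_pos"],s["eef_rot"],s["contact_force"],s["gripper_width"])
E
```

```text
top [0.445  0.0011 1.153 ]
trimmer [(array([ 0.6884,  0.0603, -0.0021]), 0.58)]
fence_mid [(array([0.5662, 0.0458, 0.0453]), 0.6)]
pad_top [(array([0.5631, 0.0515, 0.0626]), 0.85), (array([ 0.5779, -0.1188,  0.0496]), 0.16)]
pointer_stop_mid [(array([ 0.5775, -0.1171,  0.0536]), 0.61)]
plain_stop_mid [(array([0.5574, 0.1354, 0.0513]), 0.66)]
weight [(array([ 0.7216, -0.1307,  0.0181]), 0.81)]
jar [(array([0.5461, 0.3834, 0.0023]), 0.79)]
maul [(array([0.6653, 0.3983, 0.    ]), 0.89)]
awl [(array([ 0.6565, -0.2977,  0.    ]), 0.68)]
scene [ 1.2598 -0.0404  0.8175]
trimmer [(array([ 0.6873,  0.0661, -0.0005]), 0.95)]
fence_mid [(array([0.5662, 0.0478, 0.0443]), 0.7)]
pad_top [(array([0.5671, 0.0479, 0.058 ]), 0.59), (array([ 0.5504,  0.3845, -0.0018]), 0.45)]
pointer_stop_mid [(array([ 0.5728, -0.119 ,  0.048 ]), 0.79)]
plain_stop_mid [(array([0.5595, 0.1333, 0.0484]), 0.63)]
weight [(array([ 0.7208, -0.1315,  0.0192]), 0.7), (array([0.5664, 0.0499, 0.0592]), 0.16)]
jar [(array([0.5508, 0.3854, 0.0009]), 0.88), (array([0.6643, 0.3981, 0.0015]), 0.73)]
maul [(array([ 0.6662,  0.3997, -0.0031]), 0.91), (array([ 0.575 , -0.1225,  0.0481]), 0.62)]
awl [(array([ 0.6598, -0.2922, -0.0011]), 0.7)]
1.0 [0.2706 0.5634 0.2227] [[-0.9014  0.433  -0.    ]
 [ 0.433   0.9014  0.    ]
 [ 0.      0.     -1.    ]] [ 0.2811 -0.4473 -0.1668] 0.08775949148313616
```

View pics/top1.png

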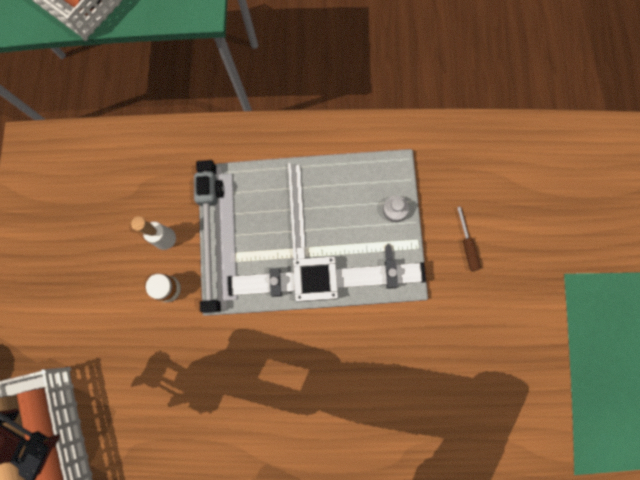

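View pics/scene1.png

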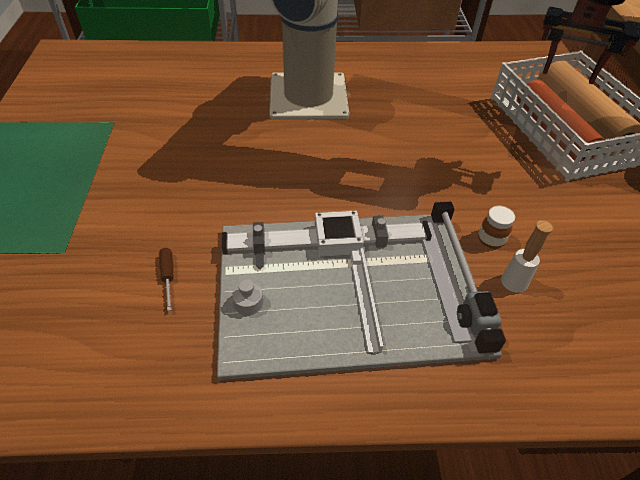

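The top picture shows the carriage and black pad at about (315,278), the pointer stop at (391,270) with its pointer over the scale, and the plain stop at (275,282). The scene view agrees, with the pad at (340,227) and the pointer stop at (259,240). So the push goes to the trimmer's -y, about 0.11 m. Board yaw is about 3.7°.

```bash
python3 -m creep '[[1,-0.04,-0.027,0,0,0,-0.08],[1,-0.08,-0.055,0,0,0,-0.16],[1,-0.12,-0.082,0,0,0,-0.24],[1,-0.16,-0.11,0,0,0,-0.327],[1,-0.2,-0.137,0,0,0,-0.327]]'
python3 - <<'E'
from h import *
# rail direction from masks/edges: marks of the two stops and fence, both cams, later views
s=robot.sense();R=np.array(s["eef_rot"]);p=np.array(s["eef_pos"]);print(p,R)
print("shift",R.T@(np.array([.566,.048,.13])-p))
E
```

```text
t: 1.5
eef_pos: [0.3921, 0.3516, 0.2229]
eef_rot: [[-0.998, -0.07, 0.0], [-0.07, 0.998, 0.0], [-0.0, 0.0, -1.0]]
contact_force: [0.7, -1.1, 0.6]
gripper_width: 0.0514
finger_force: 0.0
[0.39212657 0.35163455 0.22285736] [[-9.97535866e-01 -7.01574205e-02  3.63970896e-04]
 [-7.01573436e-02  9.97535914e-01  2.19969601e-04]
 [-3.78506540e-04  1.93892336e-04 -9.99999910e-01]]
shift [-0.15210764 -0.31510288  0.09285385]
```

```bash
python3 -m creep '[[1,-0.02,-0.04,0,0,0,0],[1,-0.04,-0.08,0.01,0,0,0],[1,-0.06,-0.12,0.02,0,0,0],[1,-0.08,-0.16,0.03,0,0,0],[1,-0.1,-0.2,0.04,0,0,0]]'
python3 -m creep '[[1,-0.02,-0.04,0.01,0,0,0],[1,-0.04,-0.08,0.02,0,0,0],[1,-0.05,-0.112,0.035,0,0,0],[1,-0.05,-0.112,0.05,0,0,0],[1,-0.05,-0.112,0.05,0,0,0]]'
python3 - <<'E'
from h import *
np.set_printoptions(precision=4,suppress=True)
s=robot.sense();print(s["t"],s["eef_pos"],s["eef_rot"],s["contact_force"],s["gripper_width"])
for c in("top","scene"):
    im=shot(c,c+"2")
    for t in("trimmer","fence_mid","pad_top","pointer_stop_mid","plain_stop_mid"):
        print(t,[(w(c,d["centre"]),round(d["p"],2)) for d in robot.mark_of(c,t)[:1]])
cv2.imwrite("pics/s2c.png",cv2.resize(im[140:320,200:440],None,fx=3,fy=3))
E
```

```text
t: 2.0
eef_pos: [0.5053, 0.1587, 0.1826]
eef_rot: [[-0.998, -0.066, 0.001], [-0.066, 0.998, 0.0], [-0.001, 0.0, -1.0]]
contact_force: [0.3, -0.2, -0.0]
gripper_width: 0.011
finger_force: 0.0
t: 2.5
eef_pos: [0.5607, 0.0506, 0.1309]
eef_rot: [[-0.998, -0.064, -0.004], [-0.064, 0.998, -0.0], [0.004, 0.0, -1.0]]
contact_force: [0.4, 0.2, -0.4]
gripper_width: 0.0005
finger_force: 0.0
2.5 [0.5607 0.0506 0.1309] [[-0.998  -0.0637 -0.0036]
 [-0.0637  0.998  -0.0002]
 [ 0.0036  0.0001 -1.    ]] [ 0.3858  0.1929 -0.3702] 0.0004617876100485305
trimmer [(array([0.6882, 0.0618, 0.0012]), 0.72)]
fence_mid [(array([0.5663, 0.0487, 0.0469]), 0.74)]
pad_top [(array([ 0.7201, -0.1324,  0.0179]), 0.71)]
pointer_stop_mid [(array([ 0.5782, -0.1192,  0.0494]), 0.56)]
plain_stop_mid [(array([0.5593, 0.1351, 0.0538]), 0.4)]
trimmer [(array([0.6883, 0.0627, 0.0004]), 0.68)]
fence_mid [(array([0.5649, 0.0469, 0.0471]), 0.87)]
pad_top [(array([0.5668, 0.0467, 0.0601]), 0.69)]
pointer_stop_mid [(array([ 0.5751, -0.1217,  0.0486]), 0.88)]
plain_stop_mid [(array([0.5621, 0.1348, 0.0491]), 0.63)]
```

View pics/s2c.png

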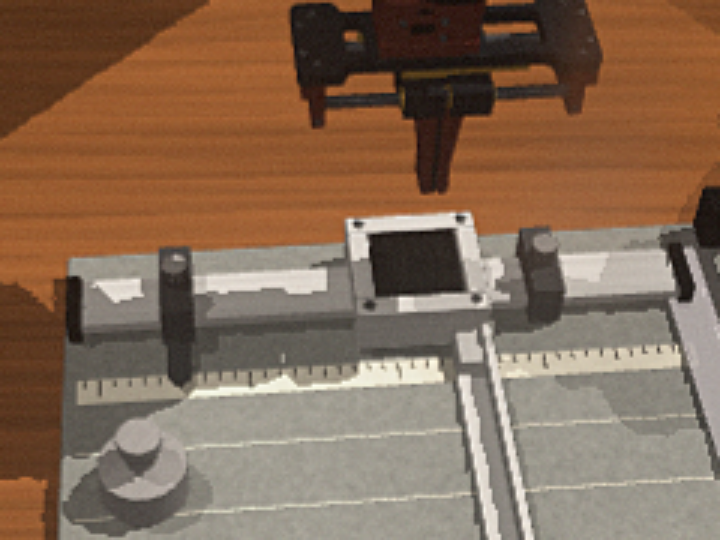

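The crop shows the closed fingers above and behind the pad (pad at about (418,262), pointer stop at (177,290)). The networks agree on pad (0.566, 0.048). I'll centre over it and descend.

```bash
python3 -m creep '[[1,-0.005,-0.003,0.015,0,0,0],[1,-0.005,-0.003,0.03,0,0,0],[1,-0.005,-0.003,0.045,0,0,0],[1,-0.005,-0.003,0.055,0,0,0],[1,-0.005,-0.003,0.06,0,0,0]]'
python3 -m creep '[[1,0,0,0.003,0,0,0],[1,0,0,0.006,0,0,0],[1,0,0,0.009,0,0,0],[1,0,0,0.011,0,0,0],[1,0,0,0.012,0,0,0]]'
```

```text
t: 3.6
eef_pos: [0.5658, 0.0491, 0.0706]
eef_rot: [[-0.998, -0.066, -0.003], [-0.066, 0.998, -0.0], [0.003, 0.0, -1.0]]
contact_force: [-0.4, -0.4, 0.1]
gripper_width: 0.0001
finger_force: 0.0
t: 4.1
eef_pos: [0.5671, 0.0492, 0.0608]
eef_rot: [[-0.998, -0.066, 0.001], [-0.066, 0.998, 0.0], [-0.001, 0.0, -1.0]]
contact_force: [-0.6, 0.1, 1.3]
gripper_width: 0.0003
finger_force: 0.7
```

```bash
python3 -m creep '[[1,0,0,0.001,0,0,0],[1,0,0,0.002,0,0,0],[1,0,0,0.003,0,0,0],[1,0,0,0.004,0,0,0],[1,0,0,0.004,0,0,0]]'
```

```text
t: 4.6
eef_pos: [0.5672, 0.0492, 0.0571]
eef_rot: [[-0.998, -0.066, 0.001], [-0.066, 0.998, 0.0], [-0.001, 0.0, -1.0]]
contact_force: [-1.7, 0.1, 7.1]
gripper_width: 0.0006
finger_force: 3.3
```

```bash
python3 -m creep '[[1,0,0,0.001,0,0,0],[1,0,0,0.002,0,0,0],[1,0,0,0.003,0,0,0],[1,0,0,0.003,0,0,0],[1,0,0,0.003,0,0,0]]'
```

```text
t: 5.1
eef_pos: [0.5672, 0.0492, 0.0543]
eef_rot: [[-0.998, -0.066, 0.001], [-0.066, 0.998, 0.0], [-0.001, -0.0, -1.0]]
contact_force: [-2.1, 0.0, 8.0]
gripper_width: 0.0002
finger_force: 4.0
```

```bash
python3 -m creep '[[1,0,-0.003,0,0,0,0],[1,0,-0.007,0,0,0,0],[1,0,-0.012,0,0,0,0],[1,0,-0.017,0,0,0,0],[1,0,-0.022,0,0,0,0]]'
python3 -m creep '[[1,0,-0.005,0,0,0,0],[1,0,-0.010,0,0,0,0],[1,0,-0.015,0,0,0,0],[1,0,-0.020,0,0,0,0],[1,0,-0.025,0,0,0,0]]'
python3 - <<'E'
from h import *
for c in("top","scene"):
    im=shot(c,c+"3")
    for t in("fence_mid","pointer_stop_mid"):
        print(t,[(w(c,d["centre"]),round(d["p"],2)) for d in robot.mark_of(c,t)[:1]])
E
```

```text
t: 5.6
eef_pos: [0.5686, 0.0273, 0.0543]
eef_rot: [[-0.998, -0.066, 0.0], [-0.066, 0.998, 0.0], [-0.0, 0.0, -1.0]]
contact_force: [-2.2, 1.8, 7.9]
gripper_width: 0.0006
finger_force: 4.0
t: 6.1
eef_pos: [0.5701, 0.0024, 0.0543]
eef_rot: [[-0.998, -0.066, 0.0], [-0.066, 0.998, 0.0], [-0.0, 0.0, -1.0]]
contact_force: [-2.0, 1.0, 8.4]
gripper_width: 0.0005
finger_force: 4.0
fence_mid []
pointer_stop_mid [(array([ 0.57948346, -0.11720131,  0.05015214]), 0.63)]
fence_mid [(array([0.56739147, 0.00267673, 0.042606  ]), 0.9)]
pointer_stop_mid [(array([ 0.57358746, -0.11868007,  0.04660444]), 0.92)]
```

The slide follows the finger with about 1.5 N of resistance. About 65 mm is left.

```bash
python3 -m creep '[[1,0,-0.006,0,0,0,0],[1,0,-0.012,0,0,0,0],[1,0,-0.018,0,0,0,0],[1,0,-0.024,0,0,0,0],[1,0,-0.030,0,0,0,0]]'
python3 -m creep '[[1,0,-0.005,0,0,0,0],[1,0,-0.010,0,0,0,0],[1,0,-0.015,0,0,0,0],[1,0,-0.020,0,0,0,0],[1,0,-0.024,0,0,0,0]]'
python3 -m creep '[[1,0,-0.002,0,0,0,0],[1,0,-0.004,0,0,0,0],[1,0,-0.006,0,0,0,0],[1,0,-0.008,0,0,0,0],[1,0,-0.010,0,0,0,0]]'
```

```text
t: 6.9
eef_pos: [0.5719, -0.0276, 0.0542]
eef_rot: [[-0.998, -0.066, -0.0], [-0.066, 0.998, 0.0], [0.0, 0.0, -1.0]]
contact_force: [-2.4, 2.6, 8.5]
gripper_width: 0.0005
finger_force: 4.0
t: 7.4
eef_pos: [0.5735, -0.0516, 0.0542]
eef_rot: [[-0.998, -0.066, -0.0], [-0.066, 0.998, 0.0], [0.0, 0.0, -1.0]]
contact_force: [-2.5, 1.4, 8.4]
gripper_width: 0.0002
finger_force: 4.0
t: 7.9
eef_pos: [0.5743, -0.0608, 0.0543]
eef_rot: [[-0.998, -0.065, 0.0], [-0.065, 0.998, 0.001], [-0.0, 0.001, -1.0]]
contact_force: [-1.8, 6.3, 8.1]
gripper_width: 0.0008
finger_force: 4.0
```

```bash
python3 -m creep '[[1,0,-0.001,0,0,0,0],[1,0,-0.002,0,0,0,0],[1,0,-0.003,0,0,0,0],[1,0,-0.003,0,0,0,0],[1,0,-0.003,0,0,0,0]]'
python3 - <<'E'
from h import *
for c in("top","scene"):
    im=shot(c,c+"4")
    for t in("fence_mid","pointer_stop_mid"):
        print(t,[(w(c,d["centre"]),round(d["p"],2)) for d in robot.mark_of(c,t)[:1]])
cv2.imwrite("pics/s4c.png",cv2.resize(im[190:290,210:370],None,fx=5,fy=5))
E
```

```text
t: 8.4
eef_pos: [0.575, -0.0637, 0.0544]
eef_rot: [[-0.998, -0.065, 0.001], [-0.065, 0.998, 0.001], [-0.001, 0.001, -1.0]]
contact_force: [-1.1, 5.4, 7.9]
gripper_width: 0.0007
finger_force: 4.0
fence_mid []
pointer_stop_mid []
fence_mid [(array([ 0.57367352, -0.06088765,  0.0438081 ]), 0.75)]
pointer_stop_mid [(array([ 0.57325225, -0.12187722,  0.04687989]), 0.96)]
```

View pics/s4c.png

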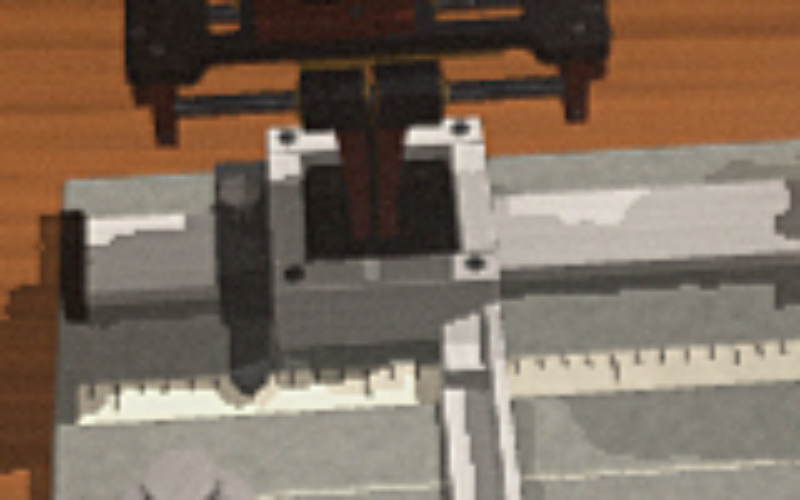

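The crop shows the carriage end wall (x about 270) flush against the pointer stop's block (218–270). The finger slides on the pad at about 5 N, so the slide is against the stop. I'll lift straight up.

```bash
python3 -m creep '[[1,0,0,-0.002,0,0,0],[1,0,0,-0.004,0,0,0],[1,0,0,-0.007,0,0,0],[1,0,0,-0.011,0,0,0],[1,0,0,-0.02,0,0,0]]'
python3 -m creep '[[1,0,0,-0.03,0,0,0],[1,0,0,-0.06,0,0,0],[1,-0,0,-0.10,0,0,0],[1,0,0,-0.10,0,0,0],[1,0,0,-0.10,0,0,0]]'
python3 - <<'E'
from h import *
for c in("top","scene"):
    im=shot(c,c+"5")
    for t in("fence_mid","pad_top","pointer_stop_mid","weight"):
        print(t,[(w(c,d["centre"]),round(d["p"],2)) for d in robot.mark_of(c,t)[:1]])
cv2.imwrite("pics/s5c.png",cv2.resize(im[190:290,210:370],None,fx=5,fy=5))
E
```

```text
t: 9.2
eef_pos: [0.5737, -0.0646, 0.0733]
eef_rot: [[-0.998, -0.066, -0.002], [-0.066, 0.998, 0.0], [0.002, 0.0, -1.0]]
contact_force: [0.4, -1.2, -0.2]
gripper_width: 0.0002
finger_force: 0.0
t: 9.7
eef_pos: [0.5749, -0.0648, 0.1749]
eef_rot: [[-0.998, -0.066, 0.002], [-0.066, 0.998, -0.0], [-0.002, -0.001, -1.0]]
contact_force: [-0.3, 0.1, -0.5]
gripper_width: 0.0006
finger_force: 0.0
fence_mid [(array([ 0.57412279, -0.06050899,  0.04846303]), 0.78)]
pad_top [(array([ 0.57048183, -0.05806312,  0.05692301]), 0.67)]
pointer_stop_mid [(array([ 0.72419004, -0.13205186,  0.01957554]), 0.59)]
weight [(array([ 0.72187218, -0.13155856,  0.02071315]), 0.42)]
fence_mid [(array([ 0.57276494, -0.05867549,  0.04470856]), 0.77)]
pad_top [(array([ 0.57438222, -0.06223972,  0.06041622]), 0.97)]
pointer_stop_mid [(array([ 0.57463209, -0.12115993,  0.0488977 ]), 0.87)]
weight [(array([ 0.71999188, -0.13134069,  0.0144735 ]), 0.88)]
```

View pics/s5c.png

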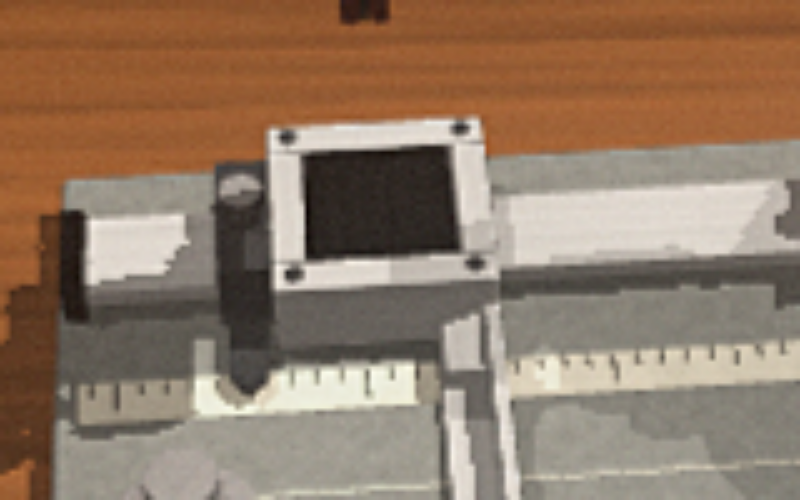

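The carriage's place in the crop is unchanged (left edge at x about 270, flush with the stop block). The pad is up and the robot is clear.

```bash
python3 -c "
from bench import robot
print(robot.finish_job())"
```

```text
the job is handed in; nothing more can be done
None
```

The slide was pushed with the pad held down until it butted against the pointer stop, then the pad sprang up; the robot is clear, no bystander was touched, and the job is handed in (no verdict was returned).

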